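# Set the power on the welder's loose remote

### The job

Turn the dial on the welder's remote clockwise until its pointer is in line with the one long mark, pushing firmly but not hard down on the dial all the while (never more than 40 N on the bench, the box's weight included) so that the loose box neither spins nor slides. Then push the round key beside the dial fully down and let it come up, leaving the box where it stood, the dial on the mark, and the things around it undisturbed.

Things in the scene. Friction and masses are not known exactly. Their poses are not given: they have to be found in the camera images.
- remote: the welder's remote: a grey box standing loose on the bench, 110 (x) by 180 (y) by 50 mm high, about 0.6 kg, on four small hard feet (at x = +-40, y = +-70 mm). Origin under its centre on the bench; z up. Dial's axis at x = 0, y = +20 mm, key at x = 0, y = -62 mm of the box. Box, feet and dial are rigid: half a millimetre of travel changes the push by many newtons
- dial_grip (a point): point on the dial's axis, 77 mm above the bench, half-way up its grip bar. Dial: a round skirt 52 mm across, its top 60 mm above the bench, with an upright bar on it, 16 mm thick, top 92 mm above the bench, from 25 mm at one end to 21 mm at the pointer end (plus a nose 5.5 mm thick to 29 mm). Site x runs along the bar; the pointer with its white line is at -x; z up
- dial (a joint): dial angle relative to the box (rad), 0 to 2.618, growing clockwise seen from above. At 0 the pointer points to the box's -x, at 1.571 to its +y, where the one long white mark is (short marks every 0.262). It takes 0.32 N m to turn, does not spring back, and turns only if the box stands still under it
- key_top (a point): centre of the top face of the round push key, 24 mm across, 60 mm above the bench when up, 10 mm above the box; z up, x as the box's x
- key (a joint): travel of the push key (m): 0 up, 0.004 fully down; springs back; about 4 N pushes it fully down
- corner_a (a point): point on the box's top, 50 mm towards its -x and 85 mm towards its +y from its centre
- corner_b (a point): point on the box's top, 50 mm towards its +x and 85 mm towards its -y from its centre
- table: the perforated steel bench, top at z = 0. The remote's feet slip on it (friction 0.24 to 0.36, differs from day to day): under its own weight the whole box spins with the dial; a steady downward push of 6 to 14 N on the dial makes it stand still. More than 40 N between box and bench (push plus weight) is too much
- pliers: bystander: pliers lying flat, 165 mm long, 13 mm high. Origin under its middle, on the bench
- hex_key: bystander: T-handled steel bar key lying flat, 195 x 70 mm, 10 mm high. Origin under its middle, on the bench
- tip_tin: bystander: round tin, 56 mm across, 50 mm high. Origin under its middle, on the bench
- magnet_square: bystander: L-shaped block, 70 x 18 mm, 66 mm high. Origin under its middle, on the bench
- nozzle: bystander: small copper nozzle standing up, 26 mm across, 34 mm high. Origin under its middle, on the bench
Not all that is in view belongs to the job. Leave any red look-alike of the remote alone.

How it is judged:
On the way, in this order (a step that is already met when the one before it is completed fails the run):
1. the dial's pointer is on the long mark (value of joint dial between 1.431 and 1.711 rad), for 0.3 s.
2. then the key is pushed fully down, with the dial still on the mark (all of step 1 and value of joint key above 0.0032 m), for 0.05 s.
At the end, for the whole second after the job is handed in: The dial stands within 0.14 rad (8 degrees) of the long mark (joint 1.571), the key is up again, the box stands flat and at rest, each of its two marked corners within 20 mm of where it was at the start (all of step 1 and value of joint key below 0.001 m and linear speed of remote below 0.01 m/s and angular speed of remote below 0.05 rad/s and angle between remote's own z axis and vertical below 0.05 rad and distance of each of corner_a, corner_b from where it was at the start of the episode below 0.02 m); the robot touches nothing.
It fails at once if the remote spins or slides: a corner of the box is more than 25 mm from where it was (distance of any of corner_a, corner_b from where it was at the start of the episode above 0.025 m).
It fails at once if the remote is pushed on the bench with more than 40 N (its weight included) (contact force between remote and table above 40 N).
It fails at once if a bystander is moved more than 20 mm (distance of any of pliers, hex_key, tip_tin, magnet_square, nozzle from where it was at the start of the episode above 0.02 m).
It also fails if it takes over 67 s, if anything falls off the work surface, if the arm or the gripper's body presses on something with over 40 N, if the wrist force passes 120 N, or if a joint passes its speed limit or range.

### The arm

A 6-joint arm with a two-finger parallel gripper is mounted at the origin on the work surface. World frame = base frame: x ahead of the robot, y to its left, z up, the work surface at z = 0. Lengths are in m, angles in rad, forces in N, time in s.
With the tool pointing down it reaches from about 0.35 to 0.975 m from the base axis. Payload 17.4 kg.
Tool frame: the origin (TCP) lies where the fingers leave the gripper's body, on its centre line; the fingertips stand 73 mm ahead of it and the grasp point (between the pads) lies 54 mm ahead of it (hold_point_z is the distance from the TCP to the grasp point, in m); z points along the fingers, y is the line along which they close (so a half turn about z gives the same grasp; the last joint's range is limited). The gripper opens to 85 mm and grips with 20 to 120 N. Pads are 22 mm wide; open, the fingers measure 114 mm over their backs; the gripper's body (76 mm by 85 mm) begins 54 mm behind the grasp point. The pads swing forward as they close: fully open they stand 13 mm farther back than shut.
Start: joints at [1.274, 0.116, 1.442, -0, 1.584, -0.038], TCP at [0.173, 0.653, 0.304] pointing down, gripper open.
Joint ranges: [-2.83, 2.83], [-0.83, 2.19], [0.07, 2.5], [-1.14, 4.28], [0.01, 3], [-2.97, 2.97]. Speed limits (rad/s): [1.89, 1.89, 2.22, 3.14, 3.14, 3.14].

### API

Orientations are given as [roll, pitch, yaw] about the fixed x, y, z axes, in that order (R = Rz(yaw) Ry(pitch) Rx(roll)).
In Python, from rig import * gives the robot as it stands.
- The arm moves only by the tool play_rows, never from a script. Its argument "moves" is a list of rows, each a list of 7 numbers: the opening, from 0 (shut) to 1 (fully open), then the shift along the tool's x, y, z in units of 5 cm (1.0 is 5 cm), then the turn, a rotation vector about the tool's x, y, z in units of 10 degrees (1.0 is 10 degrees). A call has 1 to 5 rows; each row shifts and turns the commanded pose from where the row before left it, along the tool's axes as they then stand; what a row does not reach is not made up. A row lasts 1/8 s, in which the tool goes at most 62.5 mm and 10.7 degrees, less where a joint would pass 70% of its speed; a pose out of reach is approached as far as the arm can. A call with a number of a shift or a turn outside -1 to 1 is refused whole. A call with a gripper value outside its range is refused whole. The fingers move at their own pace and stop on an object; "grip_force" is the grip in N (left out, the last holds). Time passes only in rows, so rows that do not move let the fingers close. It gives the time, the measured TCP pose, the force, the opening and the grip force at its end, in the units of the state.
- read_state(): the state, without advancing time (a new reading comes with each control period).
- get_image(name): name is "side" or "top"; returns a dict with "img" (420x560x3 uint8, red, green, blue), "depth" (420x560 float32, m along the optical axis (not along the pixel's ray), 0 where there is no reading), "fx", "fy", "cx", "cy" (pixels), "rvec" (rotation vector, rad) and "tvec" (3), from world to camera coordinates, as OpenCV has them. Camera axes: x right, y down, z forward; pixel columns grow to the right and rows downward; lengths in m; the calibration is good to about 2 mm. A picture is of the moment at which its call begins.
- finish_job(): hands the job in; it is judged then, once.
Trained networks look in a picture, given as the dict that the camera call returned (one of the last four; its "shot" number tells which), for a name from the list of things; names that differ only in an ending like _2 or _b are one class to them, and where a whole thing is asked for, a point or a joint stands for the part that bears it (a point fixed in the world has none). Each returns a list of dicts, best first, with "p" (0 to 1); they miss things now and then, are a little off and sometimes report something else, mostly with a low value. They report only what shows in the picture. A call takes as long as a camera call. They do not tell look-alikes from the thing itself.
- find_in(query, picture): "box" ([left, top, right, bottom] in pixels, round what is visible of it).
- outline_of(query, picture): "mask" (420x560 bool, what is visible of it) and "box" ([left, top, right, bottom] in pixels, round what is visible of it).
The state is a dict: "clock": time; "q": joint angles; "qvel": joint speeds; "joint_efforts": joint torques, N m; "eef_pos": TCP position; "tcp_rot": TCP orientation; "ft_force": force on the tool from outside, world axes, zero at the start; "torque": the same for the moment, N m; "finger_gap": finger opening in m; "finger_force": force on a finger pad.
Only numpy, scipy, OpenCV 4.12 (cv2) and the standard library are available. Lean on these libraries where they do the work, as an engineer would, in place of code of your own. Each camera call takes 0.05 s, during which the arm holds its last target. There are 200 camera calls.

## Working session

There is one attempt and no reset: what is moved stays moved. The work goes in short steps, Python scripts to look and compute and a tool call to move; the robot and the scene stay as the last step left them, time stands still between calls to the robot, and variables do not carry over. Pictures are saved under pics/ and viewed, at most 10 in all, crops included, and the job is handed in when it is done.

Besides the shell and the picture viewer there is one more tool, called as name(argument=value, ...), one argument or row to a line, values as JSON. play_rows: Moves the arm, as the interface text tells. Shifts and turns lie within -1 to 1; 1 stands for 5 cm of shift or 10 degrees of turn. Its arguments: {"type":"object","properties":{"moves":{"type":"array","items":{"type":"array","items":{"type":"number"}}},"grip_force":{"type":"number"}},"required":["moves"]}

```bash
mkdir -p pics
cat > h.py <<'E'
from rig import *
import numpy as np, cv2
def RT(p): return cv2.Rodrigues(np.array(p["rvec"],float))[0], np.array(p["tvec"],float).ravel()
def pts(p,m):
    R,t=RT(p); v,u=np.nonzero(m&(p["depth"]>0)); d=p["depth"][v,u]
    c=np.stack([(u-p["cx"])/p["fx"]*d,(v-p["cy"])/p["fy"]*d,d],1)
    return (c-t)@R, np.stack([u,v],1)
def save(p,n,box=None,s=1):
    i=cv2.cvtColor(p["img"],cv2.COLOR_RGB2BGR)
    if box: i=i[box[1]:box[3],box[0]:box[2]]
    cv2.imwrite("pics/"+n,cv2.resize(i,None,fx=s,fy=s,interpolation=cv2.INTER_CUBIC))
E
python3 - <<'E'
from h import *
for n in ("top","side"):
    p=get_image(n); save(p,n+"1.png")
    R,t=RT(p); print(n,-R.T@t,p["fx"])
    for q in ("remote","dial_grip","key_top"):
        for o in outline_of(q,p)[:3]:
            P,_=pts(p,o["mask"]); print(q,round(o["p"],2),np.round(o["box"]),o["mask"].sum(),np.median(P,0).round(3),np.percentile(P[:,2],98).round(3))
s=read_state(); print(s)
E
```

```text
top [0.43812822 0.0172628  1.06777882] 456.19988045791854
remote 0.88 [208. 265. 266. 354.] 4222 [0.329 0.121 0.05 ] 0.091
remote 0.72 [389. 290. 464. 389.] 4718 [ 0.254 -0.292  0.049] 0.091
remote 0.71 [277. 192. 365. 254.] 3976 [ 0.509 -0.068  0.05 ] 0.092
dial_grip 0.98 [300. 210. 322. 233.] 442 [ 0.514 -0.049  0.061] 0.094
dial_grip 0.81 [424. 321. 451. 343.] 518 [ 0.275 -0.303  0.061] 0.095
dial_grip 0.71 [222. 302. 248. 330.] 462 [0.313 0.122 0.062] 0.094
key_top 0.6 [230. 272. 237. 287.] 70 [0.391 0.123 0.06 ] 0.064
key_top 0.45 [418. 360. 428. 372.] 97 [ 0.193 -0.283  0.06 ] 0.064
key_top 0.39 [371. 118. 378. 127.] 89 [ 0.734 -0.198  0.06 ] 0.064
side [ 0.43137149 -0.57092526  0.78026702] 379.6423105654771
remote 0.63 [ 99. 330. 214. 410.] 6497 [ 0.255 -0.311  0.049] 0.091
remote 0.61 [245. 211. 302. 288.] 3445 [ 0.503 -0.089  0.049] 0.091
remote 0.61 [156. 176. 232. 224.] 2873 [0.326 0.102 0.049] 0.09
dial_grip 0.86 [264. 223. 285. 243.] 400 [ 0.509 -0.056  0.072] 0.092
dial_grip 0.8 [152. 342. 181. 377.] 736 [ 0.274 -0.308  0.068] 0.093
dial_grip 0.8 [410. 252. 433. 284.] 5
[... 229 characters left out ...]
2
{'clock': 0.4, 'q': array([ 1.27423172e+00,  1.16100545e-01,  1.44171406e+00, -8.38848070e-06,
        1.58395564e+00, -3.78394175e-02]), 'qvel': array([-7.79793099e-04, -1.82948201e-03, -3.46215143e-04, -5.12321946e-04,
        5.89188178e-05,  2.83734465e-04]), 'joint_efforts': array([-1.79971041e-03, -7.30878210e+01, -6.31944752e+01, -1.31593397e-04,
        1.53225621e-03, -2.67891301e-05]), 'eef_pos': array([0.17273355, 0.65252362, 0.30376445]), 'tcp_rot': array([-3.14141487e+00,  1.66317061e-06,  2.88286736e+00]), 'ft_force': array([ 0.11853465,  0.39778412, -0.05902773]), 'torque': array([-0.0172968 ,  0.02912794, -0.02446975]), 'finger_force': 0.0, 'finger_gap': 0.0855291094485602}
```

View pics/top1.png

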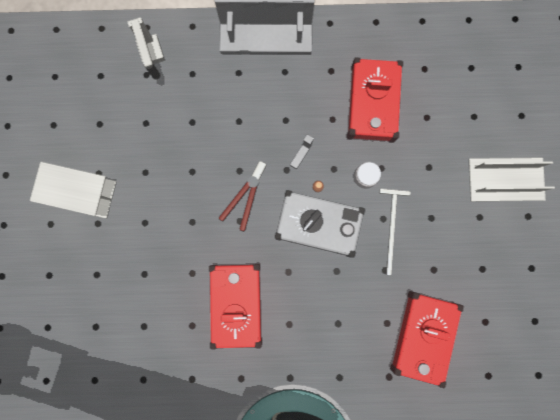

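View pics/side1.png

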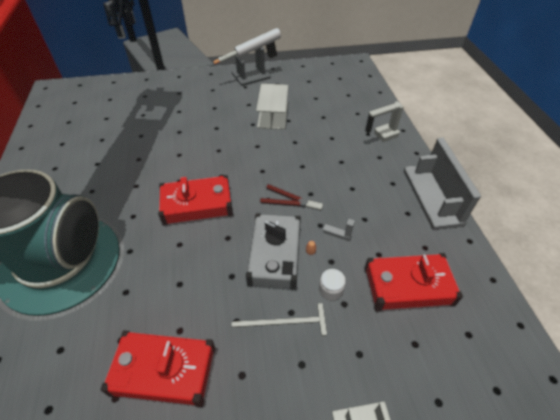

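The top view shows the grey remote at about (320,223), its dial at (311,221), its key at (348,230), and the long mark to the left at about (293,216). The red boxes are look-alikes. The nozzle (319,186), tin (368,175), square (302,152) and T-key (393,230) are close by.

```bash
cat > m.py <<'E'
from h import *
import sys
def fit(p):
    m=np.zeros((420,560),bool); m[150:300,240:420]=1
    P,uv=pts(p,m)
    s=(abs(P[:,2]-.05)<.006)&(abs(P[:,0]-.505)<.09)&(abs(P[:,1]+.07)<.11)
    # keep biggest connected blob
    mm=np.zeros((420,560),np.uint8); mm[uv[s,1],uv[s,0]]=1
    mm=cv2.morphologyEx(mm,cv2.MORPH_OPEN,np.ones((3,3)))
    n,l,st,_=cv2.connectedComponentsWithStats(mm); k=1+st[1:,4].argmax()
    Q,_=pts(p,l==k)
    r=cv2.minAreaRect((Q[:,:2]*1000).astype(np.float32)); print("box",r,"z",np.median(Q[:,2]))
    # bar top
    b=(P[:,2]>.085)&(P[:,2]<.1)&(abs(P[:,0]-.51)<.05)&(abs(P[:,1]+.05)<.05)
    B=P[b]; rb=cv2.minAreaRect((B[:,:2]*1000).astype(np.float32)); print("bar",b.sum(),rb,"z",np.median(B[:,2]))
    return B
if __name__=="__main__":
    p=get_image("top"); fit(p); save(p,"c1.png",[265,170,380,265],6)
    o=outline_of("key_top",p)
    for k in o:
        P,_=pts(p,k["mask"]); c=np.median(P,0)
        if abs(c[0]-.5)<.06: print("key",k["p"],c,P.mean(0))
    for q in ("nozzle","tip_tin","magnet_square"):
        for k in outline_of(q,p)[:1]:
            P,_=pts(p,k["mask"]); print(q,k["p"],P.min(0).round(3),P.max(0).round(3))
E
python3 m.py
```

```text
box ((509.66802978515625, -69.13578796386719), (183.7677001953125, 113.39569854736328), 75.75279998779297) z 0.049822395627629475
bar 167 ((513.0320434570312, -48.13825607299805), (15.65340805053711, 53.32780075073242), 49.159934997558594) z 0.09166903322424007
key 0.44 [ 0.49269659 -0.12768478  0.05935451] [ 0.49358576 -0.12818515  0.05935725]
nozzle 0.4 [ 0.586 -0.081  0.004] [ 0.61  -0.057  0.039]
tip_tin 0.65 [ 0.592 -0.207  0.003] [ 0.644 -0.154  0.055]
magnet_square 0.81 [ 0.642 -0.056 -0.002] [ 0.705 -0.007  0.07 ]
```

View pics/c1.png

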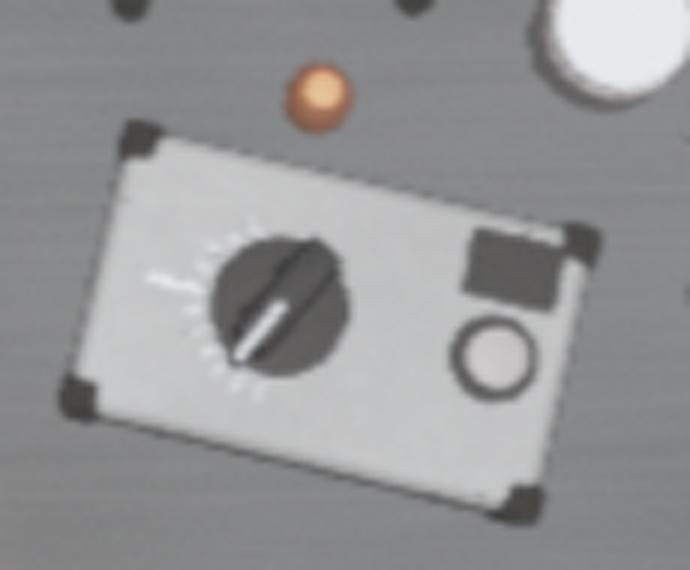

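Measured values:
- **Box:** centre (0.5097, -0.0691), yaw -14.25°.
- **Dial:** axis (0.5146, -0.0496). The pointer is at 139.2° and has to reach 75.75°, a clockwise turn of about 63.5°.
- **Key:** (0.494, -0.1287).

Next I turn the tool to yaw 139° and travel over.

play_rows(
  moves=[
    [1, 0, 0, 0, 0, 0, 0.87],
    [1, 0, 0, 0, 0, 0, 0.87],
    [1, 0, 0, 0, 0, 0, 0.86],
    [1, -1, -0.43, 0, 0, 0, 0],
    [1, -1, -0.43, 0, 0, 0, 0],
  ],
  grip_force=80,
)

```text
clock: 1.27
eef_pos: [0.2205, 0.5535, 0.3035]
tcp_rot: [-3.141, 0.0, 2.43]
ft_force: [1.1, -0.8, -0.3]
finger_gap: 0.0858
finger_force: 0.0
```

play_rows(
  moves=[
    [1, -1, -0.43, 0, 0, 0, 0],
    [1, -1, -0.43, 0, 0, 0, 0],
    [1, -1, -0.43, 0, 0, 0, 0],
    [1, -1, -0.43, 0, 0, 0, 0],
    [1, -1, -0.43, 0, 0, 0, 0],
  ],
)

```text
clock: 1.9
eef_pos: [0.3396, 0.3082, 0.3042]
tcp_rot: [3.141, 0.0, 2.429]
ft_force: [0.5, 0.1, -0.1]
finger_gap: 0.0855
finger_force: 0.0
```

play_rows(
  moves=[
    [1, -1, -0.43, 0, 0, 0, 0],
    [1, -1, -0.43, 0, 0, 0, 0],
    [1, -1, -0.43, 0, 0, 0, 0],
    [1, -1, -0.43, 0, 0, 0, 0],
    [1, 0, 0, 0, 0, 0, 0],
  ],
)

```text
clock: 2.52
eef_pos: [0.4352, 0.1112, 0.3039]
tcp_rot: [-3.141, 0.0, 2.424]
ft_force: [-0.4, 0.0, -1.0]
finger_gap: 0.0859
finger_force: 0.0
```

```bash
cat > go.py <<'E'
from h import *
import sys
from scipy.spatial.transform import Rotation as Ro
x,y,z,yaw=map(float,sys.argv[1:5]); s=read_state()
R=Ro.from_euler("xyz",s["tcp_rot"]).as_matrix(); T=Ro.from_euler("xyz",[np.pi,0,np.radians(yaw)]).as_matrix()
print("t",s["clock"],"pos",s["eef_pos"].round(4),"rot",np.degrees(s["tcp_rot"]).round(2),"F",s["ft_force"].round(1),"M",s["torque"].round(2),"gap",s["finger_gap"],s["finger_force"])
print("shift u",((R.T@(np.array([x,y,z])-s["eef_pos"]))/.05).round(3),"turn u",(np.degrees(Ro.from_matrix(R.T@T).as_rotvec())/10).round(3))
E
python3 go.py .5146 -.0496 .30 139.2
```

```text
t 2.525 pos [0.4352 0.1112 0.3039] rot [-1.7999e+02  2.0000e-02  1.3890e+02] F [-0.4  0.  -1. ] M [ 0.04 -0.01 -0.01] gap 0.08591906920599014 0.0
shift u [-3.311 -1.381  0.08 ] turn u [-0.001  0.002 -0.03 ]
```

play_rows(
  moves=[
    [1, -0.83, -0.345, 0.3, 0, 0, 0],
    [1, -0.83, -0.345, 0.6, 0, 0, 0],
    [1, -0.83, -0.345, 0.6, 0, 0, 0],
    [1, -0.82, -0.346, 0.6, 0, 0, -0.03],
    [1, 0, 0, 0.5, 0, 0, 0],
  ],
)

```text
clock: 3.15
eef_pos: [0.5149, -0.0477, 0.1725]
tcp_rot: [-3.141, -0.001, 2.432]
ft_force: [-0.6, 0.5, -1.2]
finger_gap: 0.0854
finger_force: 0.0
```

play_rows(
  moves=[
    [1, 0, 0, 0, 0, 0, 0],
    [1, 0, 0, 0, 0, 0, 0],
  ],
)

```text
clock: 3.4
eef_pos: [0.5146, -0.0457, 0.1752]
tcp_rot: [3.141, 0.001, 2.435]
ft_force: [-0.2, 0.3, 0.2]
finger_gap: 0.0852
finger_force: 0.0
```

```bash
python3 go.py .5146 -.0496 .137 139.2
python3 - <<'E'
from h import *
p=get_image("side"); save(p,"s2.png",[200,130,370,290],4)
E
```

```text
t 3.4 pos [ 0.5146 -0.0457  0.1752] rot [1.7996e+02 6.0000e-02 1.3953e+02] F [-0.2  0.3  0.2] M [-0.01  0.04  0.04] gap 0.08521416951802561 0.0
shift u [-0.049 -0.061  0.764] turn u [0.004 0.006 0.033]
```

View pics/s2.png

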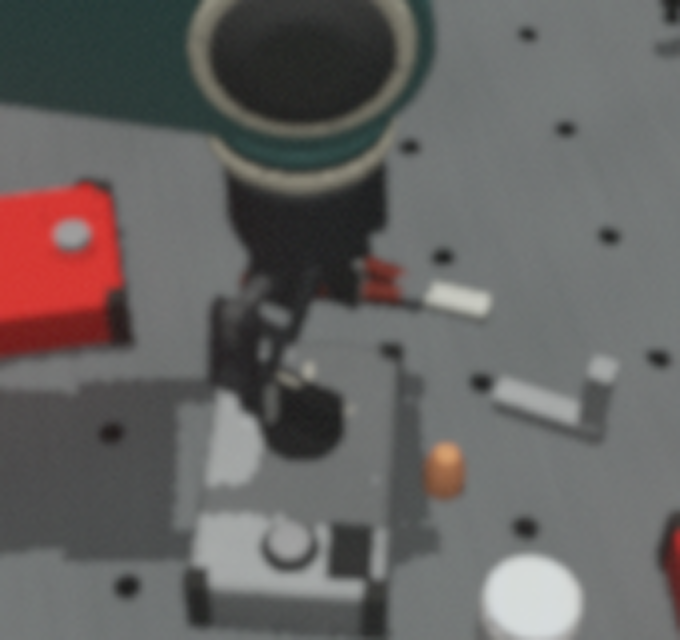

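The gripper is above the dial in the crop (about (300,380)), with nothing in its way. Descending.

play_rows(
  moves=[
    [1, -0.05, -0.06, 0.2, 0, 0, 0.03],
    [1, 0, 0, 0.3, 0, 0, 0],
    [1, 0, 0, 0.2, 0, 0, 0],
    [1, 0, 0, 0.04, 0, 0, 0],
    [1, 0, 0, 0, 0, 0, 0],
  ],
)

```text
clock: 4.08
eef_pos: [0.5144, -0.0504, 0.1369]
tcp_rot: [-3.141, -0.0, 2.429]
ft_force: [-0.1, 0.7, 0.1]
finger_gap: 0.0854
finger_force: 0.0
```

```bash
python3 go.py .5146 -.0496 .137 139.2
```

```text
t 4.075 pos [ 0.5144 -0.0504  0.1369] rot [-1.7999e+02 -1.0000e-02  1.3917e+02] F [-0.1  0.7  0.1] M [ 0.03  0.02 -0.01] gap 0.08538058431653361 0.0
shift u [ 0.007  0.015 -0.003] turn u [-0.001 -0.001 -0.003]
```

play_rows(
  moves=[
    [0.6, 0, 0.01, 0, 0, 0, 0],
    [0.4, 0, 0, 0, 0, 0, 0],
    [0.3, 0, 0, 0, 0, 0, 0],
    [0.25, 0, 0, 0, 0, 0, 0],
    [0.25, 0, 0, 0, 0, 0, 0],
  ],
  grip_force=40,
)

```text
clock: 4.7
eef_pos: [0.5146, -0.05, 0.1369]
tcp_rot: [-3.142, -0.0, 2.429]
ft_force: [0.4, -0.6, 1.0]
finger_gap: 0.0215
finger_force: 0.0
```

play_rows(
  moves=[
    [0.2, 0, 0, 0, 0, 0, 0],
    [0.15, 0, 0, 0, 0, 0, 0],
    [0.1, 0, 0, 0, 0, 0, 0],
    [0, 0, 0, 0, 0, 0, 0],
  ],
)

```text
clock: 5.2
eef_pos: [0.5148, -0.05, 0.137]
tcp_rot: [3.141, 0.0, 2.429]
ft_force: [0.0, 0.9, 2.8]
finger_gap: 0.0153
finger_force: 40.6
```

play_rows(
  moves=[
    [0, 0, 0, 0, 0, 0, 0],
    [0, 0, 0, 0, 0, 0, 0],
  ],
  grip_force=70,
)

```text
clock: 5.45
eef_pos: [0.5148, -0.05, 0.1371]
tcp_rot: [3.141, 0.0, 2.429]
ft_force: [0.4, 1.3, 6.1]
finger_gap: 0.0149
finger_force: 71.3
```

```bash
python3 go.py .5146 -.0496 .137 139.2
```

```text
t 5.45 pos [ 0.5148 -0.05    0.1371] rot [1.7999e+02 1.0000e-02 1.3917e+02] F [0.4 1.3 6.1] M [0.16 0.04 0.19] gap 0.014929845736607982 71.28649950027466
shift u [0.007 0.004 0.002] turn u [ 0.001  0.001 -0.003]
```

play_rows(
  moves=[
    [0, 0, 0, 0.004, 0, 0, 0],
    [0, 0, 0, 0, 0, 0, 0],
  ],
)

```text
clock: 5.7
eef_pos: [0.5148, -0.05, 0.1371]
tcp_rot: [3.141, 0.0, 2.429]
ft_force: [-1.3, 1.2, 7.9]
finger_gap: 0.0149
finger_force: 71.6
```

play_rows(
  moves=[
    [0, 0, 0, 0.008, 0, 0, 0],
    [0, 0, 0, 0, 0, 0, 0],
  ],
)

```text
clock: 5.95
eef_pos: [0.5148, -0.05, 0.1371]
tcp_rot: [3.141, 0.0, 2.429]
ft_force: [-3.5, 1.6, 11.4]
finger_gap: 0.0151
finger_force: 72.4
```

play_rows(
  moves=[
    [0, 0, 0, 0.004, 0, 0, 0],
    [0, 0, 0, 0, 0, 0, 0.2],
    [0, 0, 0, 0, 0, 0, 0.2],
    [0, 0, 0, 0, 0, 0, 0],
  ],
)

```text
clock: 6.45
eef_pos: [0.5148, -0.05, 0.1371]
tcp_rot: [3.141, 0.0, 2.359]
ft_force: [-5.8, 1.4, 13.7]
finger_gap: 0.0148
finger_force: 72.6
```

```bash
python3 go.py .5146 -.0496 .137 75.75; cat >> m.py <<'E'
E
python3 -c "
from m import *
fit(get_image('top'))"
```

```text
t 6.45 pos [ 0.5148 -0.05    0.1371] rot [1.7999e+02 3.0000e-02 1.3514e+02] F [-5.8  1.4 13.7] M [0.09 1.02 0.09] gap 0.014773511154157625 72.60335683822632
shift u [0.009 0.004 0.001] turn u [2.000e-03 2.000e-03 5.939e+00]
box ((464.498291015625, -65.0635986328125), (129.90640258789062, 31.601696014404297), 81.30694580078125) z 0.04962914644635612
bar 0 ((0.0, 0.0), (0.0, 0.0), 0.0) z nan
  return _methods._mean(a, axis=axis, dtype=dtype,
  ret = ret.dtype.type(ret / rcount)
```

```bash
cat > d.py <<'E'
from h import *
import sys
# compare side view with the start picture
p=get_image("side"); save(p,sys.argv[1],[200,150,340,300],4)
a=cv2.imread("pics/side1.png",0); b=cv2.cvtColor(p["img"],cv2.COLOR_RGB2GRAY)
x0,y0,x1,y1=map(int,(246,252,302,290))   # near end of box, key
t=a[y0:y1,x0:x1]; r=cv2.matchTemplate(b[y0-12:y1+12,x0-12:x1+12],t,cv2.TM_CCOEFF_NORMED)
_,v,_,l=cv2.minMaxLoc(r); print("match",v,"shift px",l[0]-12,l[1]-12)
for n,pp in (("side",p),("top",get_image("top"))):
    for k in outline_of("key_top",pp):
        P,_=pts(pp,k["mask"]); c=np.median(P,0)
        if abs(c[0]-.5)<.06: print(n,"key",round(k["p"],2),P.mean(0).round(4))
s=read_state(); print(s["ft_force"].round(1),s["torque"].round(2))
E
python3 d.py s3.png
```

```text
match 0.8585968613624573 shift px 0 0
side key 0.62 [ 0.4916 -0.1289  0.0583]
[-6.   0.8 14.2] [ 0.18  0.95 -0.03]
```

View pics/s3.png

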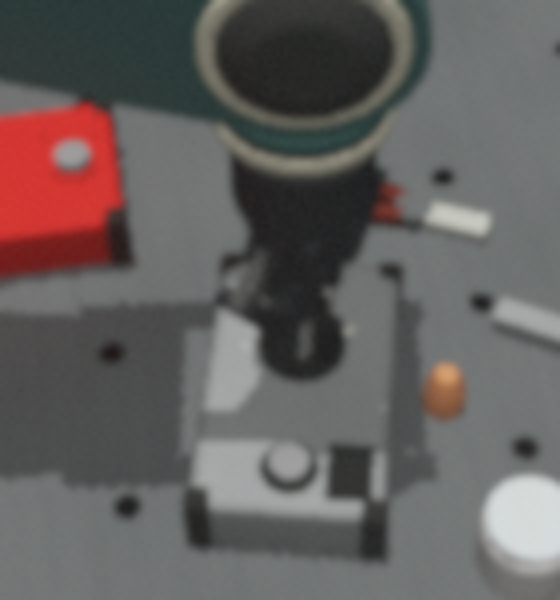

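The box has not moved (key at crop (288,462), shift 0 px). I'll ease the sideways force and continue turning.

play_rows(
  moves=[
    [0, 0.006, -0.006, 0, 0, 0, 0],
    [0, 0, 0, 0, 0, 0, 0.3],
    [0, 0, 0, 0, 0, 0, 0.3],
    [0, 0, 0, 0, 0, 0, 0],
  ],
)

```text
clock: 7.2
eef_pos: [0.5145, -0.0501, 0.1371]
tcp_rot: [3.141, 0.001, 2.254]
ft_force: [-2.0, 0.4, 12.7]
finger_gap: 0.0147
finger_force: 72.3
```

```bash
python3 go.py .5146 -.0496 .137 75.75; python3 d.py s4.png
```

```text
t 7.2 pos [ 0.5145 -0.0501  0.1371] rot [1.7997e+02 5.0000e-02 1.2912e+02] F [-2.   0.4 12.7] M [ 0.04  0.52 -0.01] gap 0.01468070653339118 72.34391927719116
shift u [0.007 0.008 0.001] turn u [5.000e-03 4.000e-03 5.337e+00]
match 0.8574051856994629 shift px 0 0
side key 0.52 [ 0.4913 -0.13    0.0582]
[-2.1  0.4 11.3] [ 0.    0.57 -0.04]
```

play_rows(
  moves=[
    [0, 0.002, -0.002, 0, 0, 0, 0.3],
    [0, 0, 0, 0, 0, 0, 0.3],
    [0, 0, 0, 0, 0, 0, 0.3],
    [0, 0, 0, 0, 0, 0, 0.3],
    [0, 0, 0, 0, 0, 0, 0],
  ],
)

```text
clock: 8.02
eef_pos: [0.5143, -0.0503, 0.1371]
tcp_rot: [3.141, 0.001, 2.044]
ft_force: [-4.9, -0.9, 13.4]
finger_gap: 0.015
finger_force: 72.4
```

```bash
python3 go.py .5146 -.0496 .137 75.75; python3 d.py s5.png
```

```text
t 8.025 pos [ 0.5143 -0.0503  0.1371] rot [1.7998e+02 5.0000e-02 1.1712e+02] F [-4.9 -0.9 13.4] M [-0.2   0.8  -0.04] gap 0.0149758668276134 72.44324684143066
shift u [0.009 0.011 0.001] turn u [4.000e-03 5.000e-03 4.137e+00]
match 0.8575642108917236 shift px 0 0
[-4.7 -1.5 13.3] [-0.19  0.77 -0.06]
```

play_rows(
  moves=[
    [0, 0.004, -0.008, 0, 0, 0, 0.3],
    [0, 0, 0, 0, 0, 0, 0.3],
    [0, 0, 0, 0, 0, 0, 0.3],
    [0, 0.001, -0.004, 0, 0, 0, 0.3],
    [0, 0, 0, 0, 0, 0, 0],
  ],
)

```text
clock: 8.85
eef_pos: [0.5139, -0.0503, 0.1371]
tcp_rot: [3.14, 0.001, 1.835]
ft_force: [-1.6, -1.5, 11.1]
finger_gap: 0.0151
finger_force: 72.1
```

```bash
python3 go.py .5146 -.0496 .137 75.75; python3 d.py s6.png
```

```text
t 8.85 pos [ 0.5139 -0.0503  0.1371] rot [1.7993e+02 7.0000e-02 1.0512e+02] F [-1.6 -1.5 11.1] M [-0.33  0.24 -0.03] gap 0.015075626665398432 72.14040040969849
shift u [0.01  0.018 0.001] turn u [0.009 0.005 2.937]
match 0.8589299321174622 shift px 0 0
side key 0.56 [ 0.491  -0.1301  0.0591]
[ 0.2 -1.3 11.3] [-0.39  0.2  -0.08]
```

play_rows(
  moves=[
    [0, 0, 0, 0.003, 0, 0, 0.3],
    [0, 0, 0, 0, 0, 0, 0.3],
    [0, 0, -0.003, 0, 0, 0, 0.3],
    [0, 0, 0, 0, 0, 0, 0.3],
    [0, 0, 0, 0, 0, 0, 0],
  ],
)

```text
clock: 9.68
eef_pos: [0.5136, -0.0504, 0.137]
tcp_rot: [3.14, 0.001, 1.625]
ft_force: [-2.9, -2.8, 13.7]
finger_gap: 0.0145
finger_force: 72.5
```

```bash
python3 go.py .5146 -.0496 .137 75.75; python3 d.py s7.png
```

```text
t 9.675 pos [ 0.5136 -0.0504  0.137 ] rot [1.7994e+02 5.0000e-02 9.3110e+01] F [-2.9 -2.8 13.7] M [-0.33  0.65 -0.01] gap 0.014523813321909974 72.53560066223145
shift u [0.014 0.02  0.001] turn u [0.007 0.004 1.736]
match 0.8595872521400452 shift px 0 0
side key 0.38 [ 0.5015 -0.1005  0.0487]
[-3.6 -2.5 14.2] [-0.3   0.68 -0.08]
```

play_rows(
  moves=[
    [0, -0.004, -0.005, 0, 0, 0, 0.3],
    [0, 0, 0, 0, 0, 0, 0.3],
    [0, 0, -0.003, 0, 0, 0, 0.3],
    [0, 0, 0, 0, 0, 0, 0.3],
    [0, 0, 0, 0, 0, 0, 0],
  ],
)

```text
clock: 10.5
eef_pos: [0.5133, -0.0504, 0.1371]
tcp_rot: [3.14, 0.0, 1.416]
ft_force: [-2.2, -0.9, 12.9]
finger_gap: 0.0149
finger_force: 72.5
```

play_rows(
  moves=[
    [0, 0, -0.003, 0, 0, 0, 0.27],
    [0, 0, 0, 0, 0, 0, 0.27],
    [0, 0, 0, 0, 0, 0, 0],
    [0, 0, 0, 0, 0, 0, 0],
  ],
)

```text
clock: 11.0
eef_pos: [0.5132, -0.0504, 0.1371]
tcp_rot: [3.14, 0.0, 1.322]
ft_force: [-1.8, 0.0, 12.9]
finger_gap: 0.0148
finger_force: 72.5
```

```bash
python3 go.py .5146 -.0496 .137 75.75; python3 d.py s8.png
```

```text
t 11.0 pos [ 0.5132 -0.0504  0.1371] rot [1.7992e+02 1.0000e-02 7.5760e+01] F [-1.8  0.  12.9] M [ 0.01  0.55 -0.02] gap 0.014763945761360683 72.50643610954285
shift u [0.022 0.024 0.002] turn u [0.008 0.001 0.001]
match 0.8592984676361084 shift px 0 0
side key 0.53 [ 0.4928 -0.1291  0.0589]
[-3.  -0.3 13.9] [ 0.02  0.59 -0.18]
```

View pics/s8.png

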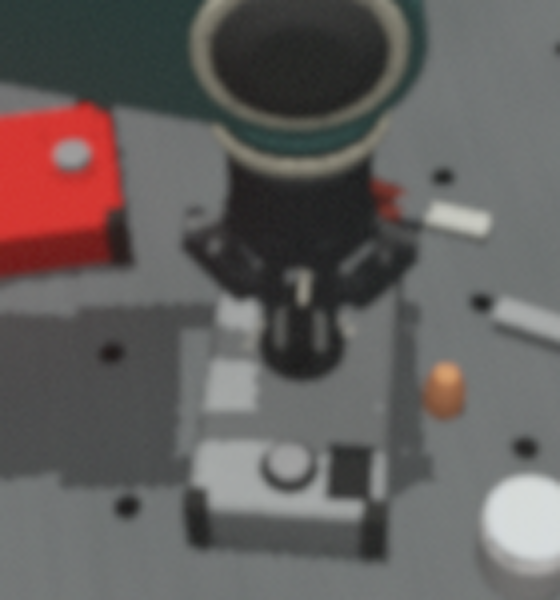

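The bar now lies along the box's +y and the box has not moved (key still at crop (288,462)). Easing off the push, opening and lifting.

play_rows(
  moves=[
    [0, 0, 0, -0.02, 0, 0, 0],
    [0.3, 0, 0, 0, 0, 0, 0],
    [0.5, 0, 0, 0, 0, 0, 0],
    [0.6, 0, 0, 0, 0, 0, 0],
    [0.6, 0, 0, -0.3, 0, 0, 0],
  ],
  grip_force=40,
)

```text
clock: 11.82
eef_pos: [0.5123, -0.0501, 0.1515]
tcp_rot: [-3.139, 0.0, 1.322]
ft_force: [0.4, 0.4, -0.6]
finger_gap: 0.0517
finger_force: 0.0
```

play_rows(
  moves=[
    [0.6, 0, 0, -0.6, 0, 0, 0],
    [0.6, 0, 0, -0.8, 0, 0, 0],
    [0.3, -1, 0, -0.5, 0, 0, 0],
    [0, -1, 0, 0, 0, 0, 0],
    [0, 0, 0, 0, 0, 0, 0],
  ],
)

```text
clock: 12.45
eef_pos: [0.4875, -0.1494, 0.2484]
tcp_rot: [3.14, 0.001, 1.319]
ft_force: [0.3, 0.5, 0.6]
finger_gap: 0.0001
finger_force: 0.0
```

```bash
python3 m.py; python3 go.py .494 -.1287 .15 75.75
```

```text
box ((513.8757934570312, -52.270263671875), (147.97251892089844, 111.82355499267578), 75.69682312011719) z 0.0498148831308595
bar 170 ((514.6924438476562, -48.20227813720703), (52.96925354003906, 16.257347106933594), 76.0088119506836) z 0.09170196286416726
tip_tin 0.68 [ 0.608 -0.185  0.004] [ 0.646 -0.154  0.054]
magnet_square 0.53 [ 0.642 -0.059 -0.002] [ 0.705 -0.008  0.072]
t 12.7 pos [ 0.4884 -0.1463  0.2471] rot [ 1.800e+02 -1.000e-02  7.583e+01] F [ 0.2 -0.3 -0.5] M [ 0.01 -0.03 -0.01] gap -4.9262881143748444e-05 0.0
shift u [0.369 0.023 1.943] turn u [ 0.    -0.001  0.008]
```

View pics/c1.png

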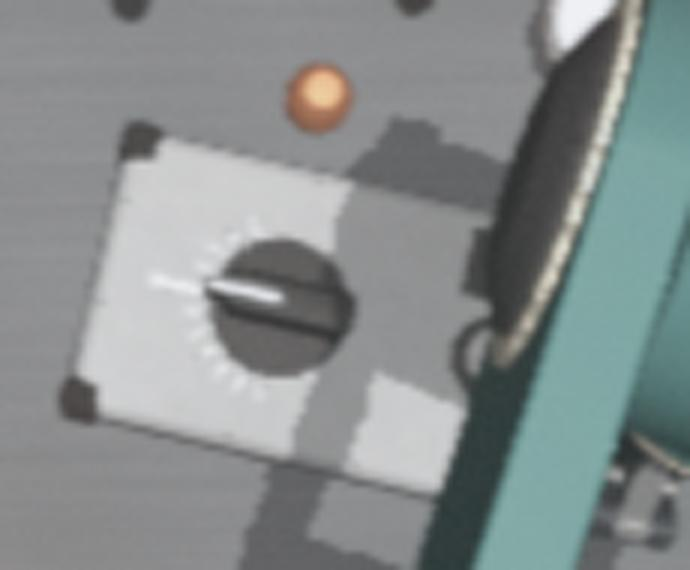

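The pointer is on the long mark (crop (150–280, 280–297)): bar at 76.0°, box at 75.7°, so they are in line. Now to the key.

play_rows(
  moves=[
    [0, 0.37, 0.02, 0.5, 0, 0, 0],
    [0, 0, 0, 0.7, 0, 0, 0],
    [0, 0, 0, 0.6, 0, 0, 0],
    [0, 0, 0, 0.2, 0, 0, 0],
    [0, 0, 0, 0, 0, 0, 0],
  ],
)

```text
clock: 13.32
eef_pos: [0.4938, -0.129, 0.1471]
tcp_rot: [-3.141, -0.0, 1.323]
ft_force: [-0.7, 0.5, 0.9]
finger_gap: 0.0
finger_force: 0.0
```

```bash
python3 go.py .494 -.1287 .133 75.75
```

```text
t 13.325 pos [ 0.4938 -0.129   0.1471] rot [-179.97   -0.     75.81] F [-0.7  0.5  0.9] M [0.05 0.01 0.02] gap 2.554641057411622e-05 0.0
shift u [0.007 0.001 0.283] turn u [-0.003 -0.     0.006]
```

play_rows(
  moves=[
    [0, 0, 0, 0.1, 0, 0, 0],
    [0, 0, 0, 0.1, 0, 0, 0],
    [0, 0, 0, 0.08, 0, 0, 0],
    [0, 0, 0, 0, 0, 0, 0],
  ],
)

```text
clock: 13.82
eef_pos: [0.4937, -0.1295, 0.1328]
tcp_rot: [-3.141, 0.0, 1.322]
ft_force: [0.7, -0.0, 0.3]
finger_gap: -0.0002
finger_force: 0.0
```

play_rows(
  moves=[
    [0, 0, 0, 0.02, 0, 0, 0],
    [0, 0, 0, 0.02, 0, 0, 0],
    [0, 0, 0, 0, 0, 0, 0],
  ],
)

```text
clock: 14.2
eef_pos: [0.4937, -0.1295, 0.1311]
tcp_rot: [3.141, 0.0, 1.322]
ft_force: [0.5, 0.1, 1.6]
finger_gap: -0.0003
finger_force: 1.0
```

play_rows(
  moves=[
    [0, 0, 0, 0.02, 0, 0, 0],
    [0, 0, 0, 0.01, 0, 0, 0],
    [0, 0, 0, 0, 0, 0, 0],
  ],
)

```text
clock: 14.58
eef_pos: [0.4938, -0.1295, 0.1295]
tcp_rot: [3.141, 0.0, 1.322]
ft_force: [-0.2, -0.8, 4.2]
finger_gap: 0.0001
finger_force: 1.6
```

play_rows(
  moves=[
    [0, 0, 0, 0.006, 0, 0, 0],
    [0, 0, 0, 0, 0, 0, 0],
  ],
)

```text
clock: 14.82
eef_pos: [0.4938, -0.1295, 0.1292]
tcp_rot: [3.141, 0.0, 1.322]
ft_force: [-0.3, -0.5, 3.2]
finger_gap: 0.0003
finger_force: 1.7
```

play_rows(
  moves=[
    [0, 0, 0, 0.008, 0, 0, 0],
    [0, 0, 0, 0, 0, 0, 0],
  ],
)

```text
clock: 15.08
eef_pos: [0.4938, -0.1295, 0.1288]
tcp_rot: [3.141, 0.0, 1.322]
ft_force: [-0.0, -0.0, 4.0]
finger_gap: -0.0001
finger_force: 1.8
```

play_rows(
  moves=[
    [0, 0, 0, 0.008, 0, 0, 0],
    [0, 0, 0, 0, 0, 0, 0],
  ],
)

```text
clock: 15.32
eef_pos: [0.4938, -0.1295, 0.1286]
tcp_rot: [3.141, 0.0, 1.322]
ft_force: [0.8, -0.9, 6.0]
finger_gap: -0.0001
finger_force: 2.9
```

Position is now lagging the command, so the key is on its stop. One small step to confirm, then up and away.

play_rows(
  moves=[
    [0, 0, 0, 0.01, 0, 0, 0],
    [0, 0, 0, 0, 0, 0, 0],
  ],
)

```text
clock: 15.58
eef_pos: [0.4938, -0.1295, 0.1284]
tcp_rot: [3.141, 0.0, 1.322]
ft_force: [-3.6, 0.2, 10.6]
finger_gap: 0.0001
finger_force: 5.3
```

play_rows(
  moves=[
    [0, 0, 0, -0.1, 0, 0, 0],
    [0, 0, 0, -0.3, 0, 0, 0],
    [0, 0, 0, -0.8, 0, 0, 0],
    [0, 0, 0, -1, 0, 0, 0],
    [0, 0, 0, -1, 0, 0, 0],
  ],
)

```text
clock: 16.2
eef_pos: [0.4933, -0.1293, 0.2901]
tcp_rot: [-3.142, -0.0, 1.322]
ft_force: [0.6, -0.6, 0.0]
finger_gap: -0.0001
finger_force: 0.0
```

play_rows(
  moves=[
    [0, 1, 0, 0, 0, 0, 0],
    [0, 1, 0, 0, 0, 0, 0],
    [0, 1, 0, 0, 0, 0, 0],
    [0, 1, 0, 0, 0, 0, 0],
    [0, 1, 0, 0, 0, 0, 0],
  ],
)

```text
clock: 16.82
eef_pos: [0.5551, 0.1146, 0.2886]
tcp_rot: [3.141, -0.0, 1.323]
ft_force: [1.7, -0.7, 0.3]
finger_gap: 0.0001
finger_force: 0.0
```

play_rows(
  moves=[
    [0, 0.8, 0, 0, 0, 0, 0],
    [0, 0, 0, 0, 0, 0, 0],
    [0, 0, 0, 0, 0, 0, 0],
  ],
)

```text
clock: 17.2
eef_pos: [0.5648, 0.1514, 0.2882]
tcp_rot: [-3.141, 0.0, 1.323]
ft_force: [-0.3, -1.0, 1.2]
finger_gap: 0.0001
finger_force: 0.0
```

```bash
python3 m.py; python3 go.py .5 0 .3 75.75
```

```text
box ((508.71759033203125, -69.18977355957031), (183.3211212158203, 112.59903717041016), 75.70265197753906) z 0.04988310581831579
bar 170 ((514.5203857421875, -48.17198944091797), (52.926719665527344, 15.972515106201172), 76.54000091552734) z 0.09161133279891873
key 0.72 [ 0.50705079 -0.06775272  0.05014959] [ 0.50788725 -0.06816543  0.05137371]
nozzle 0.49 [ 0.586 -0.08   0.004] [ 0.61  -0.057  0.038]
tip_tin 0.81 [ 0.592 -0.217 -0.005] [ 0.656 -0.154  0.055]
magnet_square 0.67 [ 0.643 -0.061 -0.001] [ 0.717 -0.008  0.072]
t 17.45 pos [0.5649 0.1509 0.2881] rot [179.98  -0.    75.71] F [-1.1 -0.  -0.4] M [-0.    0.02 -0.03] gap 0.00010313707858308433 0.0
shift u [-3.245 -0.513 -0.238] turn u [ 0.002 -0.    -0.004]
```

View pics/c1.png

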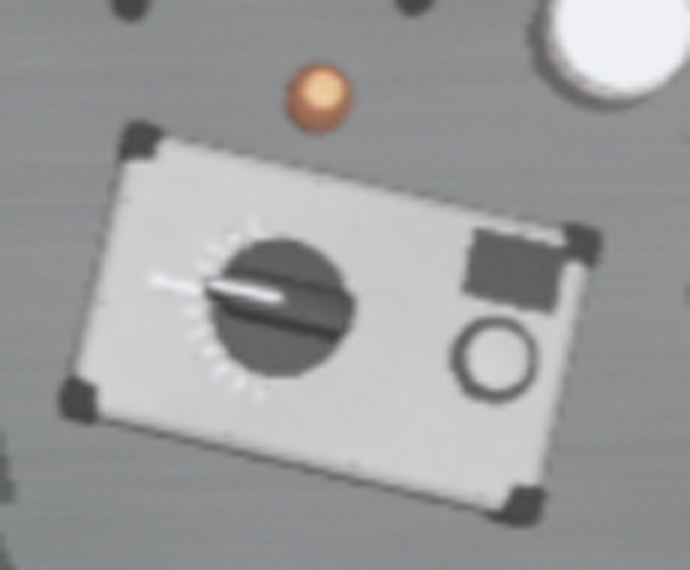

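The box is where it stood, the pointer is on the long mark, and the key is up. Its push ended at 10.6 N against the stop. Handing in.

```bash
python3 -c "
from rig import *
print(finish_job())"
```

```text
the job is handed in; nothing more can be done
None
```

I've handed the job in, and no verdict came back: the dial is on the long mark (within 1° by camera), the key was pushed to its stop at 10.6 N and let up, the box is within about 1 mm of its start, and the highest push I read was about 14 N plus the box's weight.

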